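# Check the paint thickness at the ring on a test panel

## Robot

A 6-joint arm with a two-finger parallel gripper is mounted at the origin on the work surface. World frame = base frame: x ahead of the robot, y to its left, z up, the work surface at z = 0. Lengths are in mm, angles in rad, forces in N, time in s.
With the tool pointing down it reaches from about 275 to 1000 mm from the base axis. Payload 8.4 kg.
Tool frame: the origin (TCP) lies at the centre of the arm's flange, where the gripper is bolted on; the fingertips stand 173 mm ahead of it and the grasp point (between the pads) lies 155 mm ahead of it (r.nose_length is the distance from the TCP to the fingertips, in mm); z points along the fingers, y is the direction in which the jaws open and shut (so a half turn about z gives the same grasp; the last joint's range is limited). The gripper opens to 85 mm and grips with 20 to 120 N. Pads are 22 mm wide; open, the fingers measure 114 mm over their backs; the gripper's body (76 mm by 85 mm) begins 54 mm behind the grasp point. The pads swing forward as they close: fully open they stand 13 mm farther back than shut.
Start: joints at [-1.194, 0.353, 1.633, -0, 1.155, -0.002], TCP at [231.128, -580.697, 404.681] pointing down, gripper open.
Joint ranges: [-2.63, 2.63], [-0.92, 2.1], [0.06, 2.66], [-1.3, 4.44], [0, 2.69], [-3.02, 3.02]. Speed limits (rad/s): [2.22, 2.22, 2.79, 3.14, 3.14, 3.14].

## Interface

Orientations are given as [roll, pitch, yaw] about the fixed x, y, z axes, in that order (R = Rz(yaw) Ry(pitch) Rx(roll)).
In Python, from rig import r, grab_frame, workorder gives the robot as it stands.
- The arm moves only by the tool carry_out, never from a script. Its argument "steps" is a list that holds one entry, the list of rows, each a list of 5 numbers: the opening in per cent of the stroke, from 0 (shut) to 100 (fully open), then the shift along the tool's x, y, z in m, then the turn about the tool's z in degrees. In form: [[[jaw, x, y, z, spin], ...]]. A call has 1 to 8 rows; each row is the pose to reach, as a shift and turn from the pose measured when the call began, along the tool's axes at that moment; what a row does not reach only later rows make up. A row lasts 1/10 s, in which the tool goes at most 50 mm and 8.59 degrees, less where a joint would pass 70% of its speed; a pose out of reach is approached as far as the arm can. A call with a gripper value outside its range is refused whole. The fingers move at their own pace and stop on an object; "squeeze" is the grip in N (left out, the last holds). Time passes only in rows, so rows that repeat a pose let the fingers close. It gives the time, the measured TCP pose, the force and the opening at its end, in the units of the state.
- r.sense(): the state, without advancing time (a new reading comes with each control period).
- grab_frame(name): name is "scene" or "top" or "wrist"; returns a dict with "image" (480x640x3 uint8, red, green, blue), "intrinsics" (3x3 intrinsics, pixels), "eye" and "rotation" of the camera in the world; the wrist camera has in their place "T_tool_cam" (4x4, takes a point from camera to tool coordinates, whose origin is the TCP and whose axes are the flange's). Camera axes: x right, y up, looking along -z (the intrinsics and any distortion apply to the point x, -y, -z); pixel columns grow to the right and rows downward; lengths in mm; the calibration is good to about 2 mm. A picture is of the moment at which its call begins: read the wrist's pose just before it. There is no depth.
- workorder.sign_off(): hands the job in, once; it reports no verdict.
The state is a dict: "clock": time; "qpos": joint angles; "qvel": joint speeds; "joint_efforts": joint torques, N m; "eef_pos": TCP position; "tcp_rot": TCP orientation; "contact_force": force on the tool from outside, world axes, zero at the start; "wrist_torque": the same for the moment, N m; "opening": opening from 0.0 (shut) to 1.0 (fully open).
Only numpy, scipy, OpenCV 4.12 (cv2) and the standard library are available. Lean on these libraries where they do the work, as an engineer would, in place of code of your own. Each camera call takes 0.05 s, during which the arm holds its last target.

## Task

Check the paint film on the coated test panel: switch on the bench thickness meter with its round key, then press its square key to choose steel, one key at a time and leaving the long key between them alone. Then take the cordless probe out of its stand, set it square to the sloping panel with its tip inside the white ring, and press only lightly, so that the sprung sleeve at the tip goes about half-way in. Finish while still holding the probe there for the reading, without having disturbed the tin, the cup or the carton.

Things in the scene. Friction and masses are not known exactly. Their poses are not given: they have to be found in the camera images.
- meter: grey bench meter, fixed, 150 (x) x 190 (y) x 78 high; origin at the centre of its underside. The key deck is the half towards -x, 37 high, with a row of three white keys along y, 55 apart: round, long bar, square. A display housing 78 high fills x > 5 mm. Yaw varies; it may be on either side of the bench.
- key_round_top (a point): centre of the top of the round key (24 across), the meter's on key, at +y end of the row; top 44 above the bench, 7 above the deck, z up, x and y as the meter's
- key_round (a joint): travel of the round key, 0 up to 0.004 m fully down; spring 1 N rising to 3.9 N; it springs back; counts as pressed beyond 0.0028
- key_square_top (a point): centre of the top of the square key (22 x 22), the steel key, at -y end of the row; same height and axes
- key_square (a joint): travel of the square key, 0 to 0.004 m, same spring and same pressed point
- key_bar (a joint): travel of the long bar key (13 x 34) midway between the other two, 0 to 0.004 m; not to be pressed
- stand: probe stand, fixed: round steel foot 92 across, 10 high, with a square black well 42 outside, 29 inside, rim 62 above the bench; origin at the centre of its underside, x and y square to the well's walls. The probe stands upright in it, its shoulder on a ledge 30 above the bench.
- probe_grip (a point): place to grip the cordless probe, on its axis, 75 above its shoulder (105 above the bench while in the stand). The probe is a grey bar, 26 x 26 in section, 110 long from shoulder to rounded top, about 145 g; in the stand its upper 78 stand above the rim, upright. z runs along the bar from tip to top, x and y are square to its flats.
- probe_tip (a point): centre of the flat foot of the sprung steel sleeve (14 diameter) that sticks out 18 below the shoulder on the probe's axis: 93 below probe_grip when the sleeve is out; it moves up with the sleeve; axes as probe_grip
- probe: the probe itself with its sleeve; origin at the centre of the shoulder (underside of the square bar), axes as probe_grip
- sleeve (a joint): how far the sprung sleeve is pushed in, 0 out to 0.008 m fully in; spring 0.8 N per mm (3.2 N half-way), then it is hard
- panel: blue painted steel panel 102 (x) x 152 (y) clipped on a carrier 124 x 168 of a fixed easel 150 x 200; origin on the carrier's hinge at its near (-x) edge, 22 above the bench; z is the panel's normal, painted face at z = 1 mm, clips 5 proud at the far edge. Locked, rising to +x by 0.1 to 0.45 rad; yaw and side of bench vary. Easel cheeks: 82 high, 94 either side of the middle.
- spot (a point): centre of the white ring (32 mm diameter, a 2 mm line) on the painted face of the panel, 72 mm to +x and 28 mm to +y of panel's origin; z is the panel's outward normal
- tin: litre paint tin, 108 diameter, with mixing lid, 182 high over all, handle 100 out at its +y; stands on the bench; origin under its centre; leave alone
- cup: lidded clear mixing cup, 100 diameter, 74 high, stands on the bench; origin under its centre; leave alone
- carton: cardboard carton 70 x 100 x 45 high; origin under its centre; leave alone
Mind the look-alikes: they are no part of the job. Of the things that look like the probe, the largest one is meant. Leave any pink or red look-alike of the meter alone.

How it is judged (in metres and radians):
On the way, in this order (a step that is already met when the one before it is completed fails the run):
1. the round key is pressed down, with the square key up (value of joint key_round above 0.0028 m and value of joint key_square below 0.001 m), for 0.05 s.
2. then the square key is pressed down, with the round key up again (value of joint key_square above 0.0028 m and value of joint key_round below 0.001 m), for 0.05 s.
3. then the probe is lifted clear out of its stand by the fingers (z of probe in the frame of stand above 0.065 m and contact force between the fingers and probe above 1 N and contact force between probe and stand below 0.05 N), for 0.2 s.
At the end, for the whole second after the job is handed in: Fingers still hold the probe at rest, its tip on the panel within 8.5 mm of the ring centre, axis within 0.12 rad of the panel normal, sleeve 1.6 to 6.4 mm in, push on the panel 0.8 to 7 N; all keys up; tin, cup and carton within 15 mm of their start (distance between probe_tip and spot below 0.0085 m and angle between the z axis of probe_grip and the z axis of spot, either way round below 0.12 rad and value of joint sleeve between 0.0016 and 0.0064 m and contact force between probe and panel between 0.8 and 7 N and contact force between the fingers and probe above 1 N and linear speed of probe below 0.01 m/s and value of joint each of key_round, key_square, key_bar below 0.001 m and distance of each of tin, cup, carton from where it was at the start of the episode below 0.015 m); the arm keeps its last pose, push and grip.
It fails at once if the long bar key is pressed (value of joint key_bar above 0.002 m).
It fails at once if the round and the square key are down together (value of joint each of key_round, key_square above 0.002 m).
It fails at once if the probe is jabbed on the panel with more than 15 N (contact force between probe and panel above 15 N).
It fails at once if tin, cup or carton is shoved more than 15 mm or tipped (distance of any of tin, cup, carton from where it was at the start of the episode above 0.015 m or angle between any of tin, cup, carton's own z axis and vertical above 0.2 rad).
It also fails if it takes over 51 s, if anything falls off the work surface, if the arm or the gripper's body presses on something with over 40 N, if the wrist force passes 120 N, or if a joint passes its speed limit or range.

## Working session

There is one attempt and no reset: what is moved stays moved. The work goes in short steps, Python scripts to look and compute and a tool call to move; the robot and the scene stay as the last step left them, time stands still between calls to the robot, and variables do not carry over. Pictures are saved under pics/ and viewed, and the job is handed in when it is done.

Besides the shell and the picture viewer there is one more tool, called after ">>>" as name(argument=value, ...), one argument or row to a line, values as JSON. carry_out: Moves the arm, as the interface text tells. Its arguments: {"type":"object","properties":{"steps":{"type":"array","items":{"type":"array","items":{"type":"array","items":{"type":"number"}}}},"squeeze":{"type":"number"}},"required":["steps"]}

```bash
ls; mkdir -p pics; python3 - <<'E'
from rig import r, grab_frame, workorder
import cv2
print(r.sense())
for n in ["scene","top","wrist"]:
    f=grab_frame(n); cv2.imwrite(f"pics/{n}0.png",f["image"][:,:,::-1])
    print(n,{k:v for k,v in f.items() if k!="image"})
E
```

```text
pics
{'clock': 0.0, 'qpos': array([-1.19442968e+00,  3.53668411e-01,  1.63414893e+00,  2.20711617e-05,
        1.15518105e+00, -2.37543473e-03]), 'qvel': array([-1.16525362e-04, -9.51346956e-04, -7.60099732e-04, -3.16415240e-03,
       -8.39140016e-06,  1.02226303e-03]), 'joint_efforts': array([-6.70223690e-04, -6.05234528e+01, -3.42072880e+01, -2.69420752e-05,
        9.18581849e-03,  5.87836809e-06]), 'eef_pos': array([ 231.02568459, -580.4800933 ,  403.94251967]), 'tcp_rot': array([-3.14018697e+00, -2.35188223e-05,  3.78733143e-01]), 'contact_force': array([0.36470771, 0.16385386, 0.2439496 ]), 'wrist_torque': array([ 0.00443019, -0.01143451,  0.02988557]), 'opening': 0.9993220252598516}
scene {'intrinsics': array([[463.14610551,   0.        , 317.23708224],
       [  0.        , 463.14610551, 249.22798307],
       [  0.        ,   0.        ,   1.        ]]), 'eye': array([1158.54760395, -562.31833564,  884.06377688]), 'rotation': array([0.84943653, 0.01673309, 0.71593017])}
top {'intrinsics': array([[463.1601944 ,   0.        , 320.73777653],
       [  0.        , 463.1601944 , 243.61698919],
       [  0.        ,   0.        ,   1.        ]]), 'eye': array([ 509.42311157,   86.67192723, 1417.84509016]), 'rotation': array([ 0.0618683 ,  0.01359241, -1.57482597])}
wrist {'intrinsics': array([[339.13883159,   0.        , 314.31299699],
       [  0.        , 339.13883159, 239.85399012],
       [  0.        ,   0.        ,   1.        ]]), 'T_tool_cam': array([[ 6.62863194e-04,  9.63990817e-01,  2.65934700e-01,
         6.57528940e+01],
       [ 9.99999778e-01, -6.58376235e-04, -1.06020018e-04,
         1.70634677e-01],
       [ 7.28827626e-05,  2.65934711e-01, -9.63991039e-01,
         3.09863265e+01],
       [ 0.00000000e+00,  0.00000000e+00,  0.00000000e+00,
         1.00000000e+00]])}
```

View pics/scene0.png

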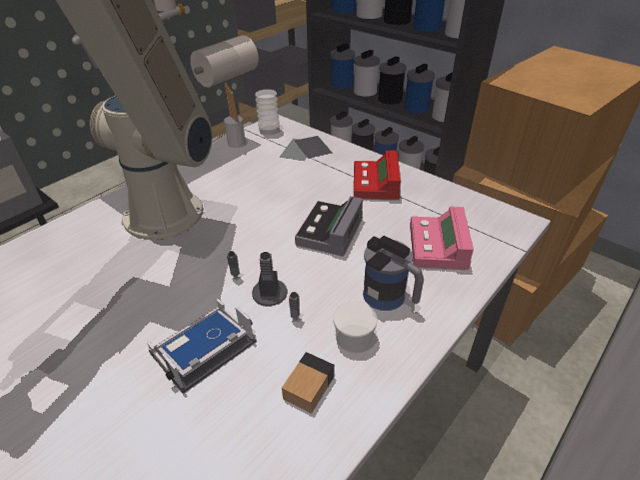

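View pics/top0.png

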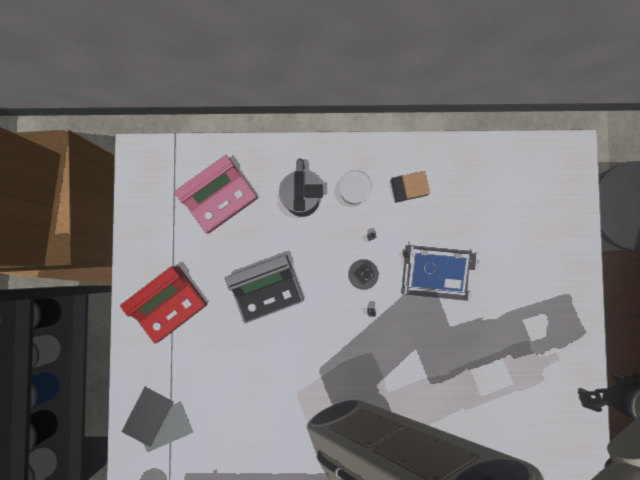

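View pics/wrist0.png

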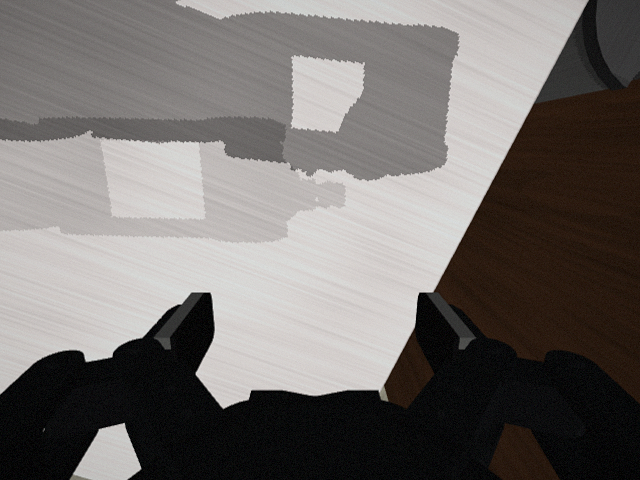

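The top view shows the grey meter at (265,287) with a red copy at (165,303) and a pink one at (217,193). The stand with the big probe is at (363,274), and the smaller look-alikes are at (371,235) and (371,310). The panel is at (438,271) with its ring near (430,268). Next I'll look at close crops.

```bash
cat > h.py <<'E'
import numpy as np, cv2
from scipy.spatial.transform import Rotation as Ro
def cam(f,s=None):
    K=f["intrinsics"]
    if "eye" in f: return K,np.array(f["eye"]),Ro.from_euler('xyz',f["rotation"]).as_matrix()
    T=f["T_tool_cam"]; R=Ro.from_euler('xyz',s["tcp_rot"]).as_matrix()
    return K,R@T[:3,3]+s["eef_pos"],R@T[:3,:3]
def proj(P,c):
    K,e,R=c; p=(np.atleast_2d(P)-e)@R; p=p*[1,-1,-1]; q=p@K.T; return q[:,:2]/q[:,2:]
def ray(uv,c):
    K,e,R=c; d=np.linalg.inv(K)@[uv[0],uv[1],1]; return e,R@(d*[1,-1,-1])
def atz(uv,z,c):
    e,d=ray(uv,c); return e+d*(z-e[2])/d[2]
def tri(l):
    A=np.zeros((3,3));b=np.zeros(3)
    for uv,c in l:
        e,d=ray(uv,c); d=d/np.linalg.norm(d); M=np.eye(3)-np.outer(d,d); A+=M;b+=M@e
    return np.linalg.solve(A,b)
def crop(im,x0,y0,x1,y1,k,name):
    cv2.imwrite(name,cv2.resize(im[y0:y1,x0:x1,::-1],None,fx=k,fy=k,interpolation=cv2.INTER_CUBIC))
E
python3 - <<'E'
from rig import *; from h import *; import pickle
f=grab_frame("top");g=grab_frame("scene")
pickle.dump((f,g),open("fg.pkl","wb"))
crop(f["image"],220,230,320,330,6,"pics/a.png")
crop(f["image"],340,220,480,320,5,"pics/b.png")
crop(g["image"],140,230,320,390,4,"pics/c.png")
crop(g["image"],280,180,400,260,6,"pics/d.png")
E
```

```text
(no output)
```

View pics/a.png

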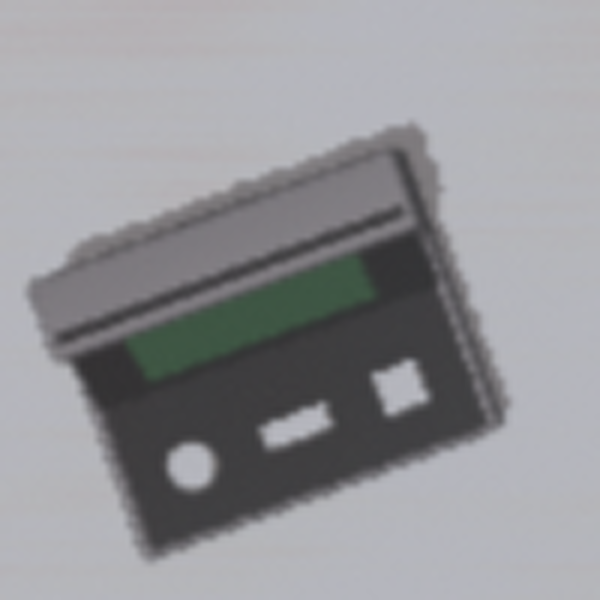

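View pics/b.png

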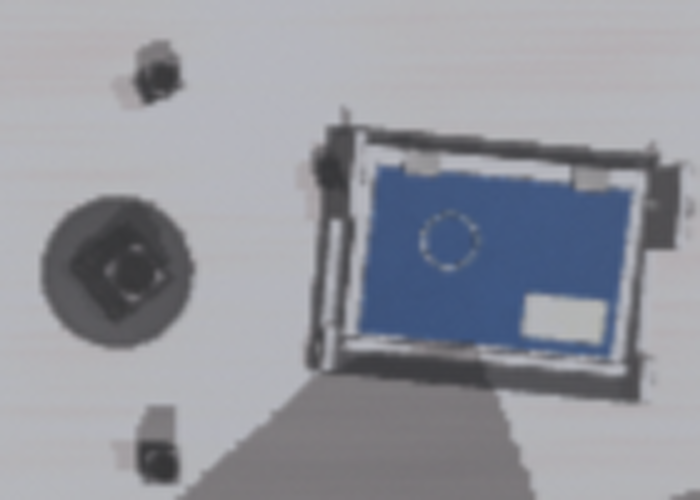

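View pics/c.png

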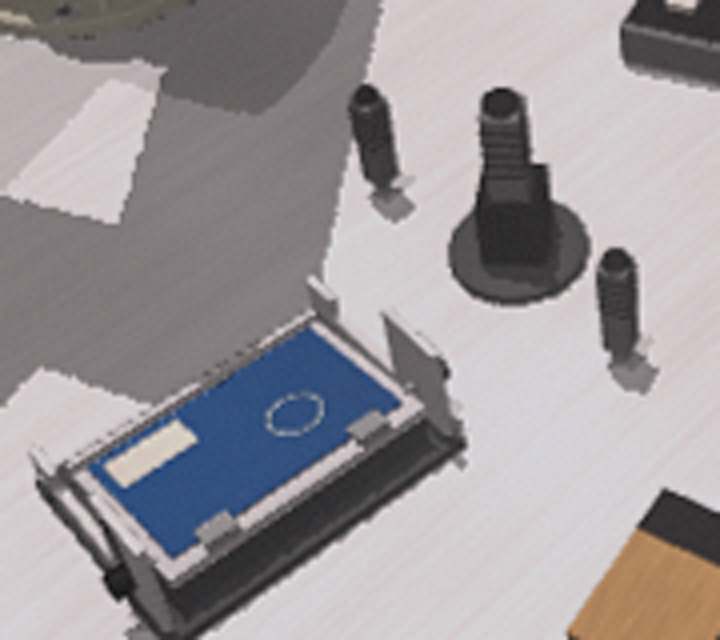

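View pics/d.png

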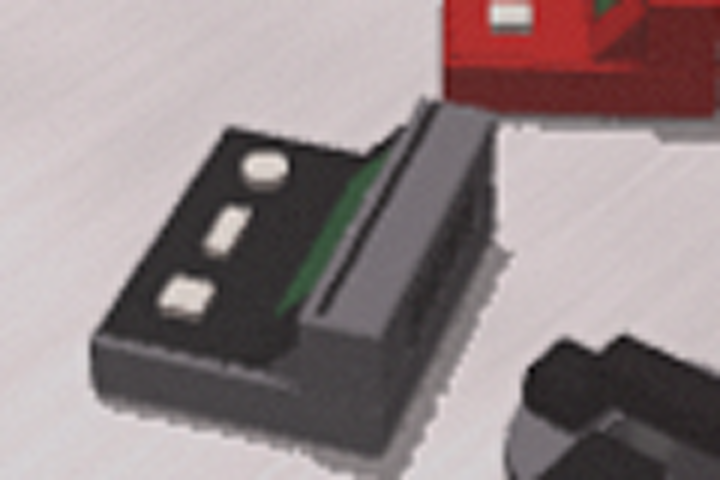

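```bash
cat > fit.py <<'E'
from h import *; import pickle
from scipy.optimize import least_squares
f,g=pickle.load(open("fg.pkl","rb")); ct,cs=cam(f),cam(g)
o=lambda p,k,x,y:((p[0]+.5)/k-.5+x,(p[1]+.5)/k-.5+y)
B=lambda u,v:o((u,v),5,340,220); C=lambda u,v:o((u,v),4,140,230)
A=lambda u,v:o((u,v),6,220,230); D=lambda u,v:o((u,v),6,280,180)
# order: far+y, far-y, near-y, near+y, ring
T=[B(377,165),B(636,188),B(610,356),B(357,333),B(449,240)]
S=[C(402,400),C(172,556),C(90,465),C(313,320),C(295,413)]
def pts(p):
    x,y,yaw,t,c=p[:5]
    L=np.array([[c+51,76,1],[c+51,-76,1],[c-51,-76,1],[c-51,76,1],[72,28,1]])
    R=Ro.from_euler('z',yaw).as_matrix()@Ro.from_euler('y',-t).as_matrix()
    return L@R.T+[x,y,22],R
def res(p):
    P,_=pts(p); return np.r_[(proj(P,ct)-T).ravel(),(proj(P,cs)-S).ravel()]
for t0 in(.1,.4):
    s=least_squares(res,[440,-260,-.08,t0,62]); P,R=pts(s.x)
    J=np.linalg.inv(s.jac.T@s.jac); print(s.x.round(3),np.sqrt(np.diag(J)*2*s.cost/15).round(3),s.cost,P[4],R[:,2]); print(s.fun.round(1))
for i in range(5): print(tri([(T[i],ct),(S[i],cs)]))
print("keys")
kt=[A(191,466),A(296,426),A(400,387)];ks=[D(266,164),D(228,229),D(187,293)]
for a,b in zip(kt,ks): print(atz(a,44,ct),atz(b,44,cs),tri([(a,ct),(b,cs)]))
print("probe top,z140"); a=B(134,270);b=C(501,97)
print(atz(a,140,ct),tri([(a,ct),(b,cs)]))
print("foot");print(atz(B(117,272),10,ct),atz(C(519,245),10,cs))
print("well rim corners",[atz(B(*p),62,ct).round(0) for p in[(125,208),(172,268),(120,322),(71,268)]])
E
python3 fit.py
```

```text
[ 4.48670e+02 -2.38317e+02 -1.04000e-01  1.66000e-01  6.26300e+01] [0.983 0.484 0.005 0.009 1.083] 1.406693304146329 [ 522.03629471 -217.83353329   34.91353556] [-0.16476009  0.01722141  0.98618332]
[-0.  -0.4 -0.5  0.1  0.3  0.3 -0.  -0.3  0.1  0.   0.5 -0.1  0.2 -0.3
 -0.6 -0.4 -0.6  0.9  0.3 -0.2]
[ 4.48670e+02 -2.38317e+02 -1.04000e-01  1.66000e-01  6.26300e+01] [0.983 0.484 0.005 0.009 1.083] 1.4066933041463292 [ 522.03629456 -217.8335333    34.91353581] [-0.16476009  0.01722141  0.98618332]
[-0.  -0.4 -0.5  0.1  0.3  0.3 -0.  -0.3  0.1  0.   0.5 -0.1  0.2 -0.3
 -0.6 -0.4 -0.6  0.9  0.3 -0.2]
[ 566.63875967 -174.67662878   40.88629012]
[ 552.5181962  -326.59613632   42.44156687]
[ 452.82834129 -314.5032185    23.63930185]
[ 467.69442411 -162.7961107    27.16995579]
[ 521.92500872 -218.08849277   34.34358395]
keys
[407.33638057 310.49041232  44.        ] [407.80299695 310.48142599  44.        ] [407.43642423 310.65205699  43.71660616]
[426.74654166 258.78531382  44.        ] [428.60959237 256.94516049  44.        ] [426.64143764 259.09323492  41.76698889]
[445.68274191 207.53424995  44.        ] [446.64134159 206.01863551  44.        ] [445.48106936 207.54008487  42.48087337]
probe top,z140
[505.44266237 -21.51618797 140.        ] [504.91693458 -22.43210537 135.77605991]
foot
[503.86947845 -22.22230851  10.        ] [507.29217373 -25.51208165  10.        ]
well rim corners [array([541., -23.,  62.]), array([506., -50.,  62.]), array([475., -20.,  62.]), array([507.,   9.,  62.])]
```

The panel fit gives a tilt of 0.166 rad, with all sizes consistent and the spot at about (522,-218,35). The grey meter's keys triangulate to z≈43–44 with 55 mm spacing. For the meter, the candidates are grey (265,287), red (165,303) and pink (217,193), so I choose grey. For the probe, they are the one in the stand (363,274) and two small ones (371,235) and (371,310), so I choose the one in the stand. The crops confirm both choices.

```bash
cat > go.py <<'E'
import sys; from rig import *; from h import *
def plan(x,y,z,yaw=None):
    s=r.sense(); R=Ro.from_euler('xyz',s["tcp_rot"]).as_matrix()
    d=R.T@(np.array([x,y,z])-s["eef_pos"]); sp=0 if yaw is None else -np.degrees((yaw-s["tcp_rot"][2]+np.pi)%(2*np.pi)-np.pi)
    print("t",round(s["clock"],2),"pos",s["eef_pos"].round(1),"rot",s["tcp_rot"].round(4),"F",s["contact_force"].round(2),"op",round(s["opening"],3),"q",s["qpos"].round(2))
    print("shift m",(d/1000).round(4),"spin deg",round(sp,2))
if __name__=="__main__":
    a=[float(v) for v in sys.argv[1:]]; plan(*a)
E
python3 go.py 385 302 330 .356; python3 -c "
from rig import r; print(r.nose_length)"
```

```text
t 0.25 pos [ 231.1 -580.6  404.3] rot [-3.1409 -0.      0.3788] F [-0.13  0.05 -0.29] op 1.001 q [-1.19  0.35  1.63  0.    1.16 -0.  ]
shift m [ 0.4694 -0.763   0.0749] spin deg 1.31
173.4
```

>>> carry_out(
  steps=[
    [[0,0.47,-0.763,0.02,1.3],[0,0.47,-0.763,0.02,1.3],[0,0.47,-0.763,0.02,1.3],[0,0.47,-0.763,0.02,1.3],[0,0.47,-0.763,0.02,1.3],[0,0.47,-0.763,0.02,1.3],[0,0.47,-0.763,0.02,1.3],[0,0.47,-0.763,0.02,1.3]],
  ],
)

```text
clock: 1.05
eef_pos: [299.8, -185.0, 395.9]
tcp_rot: [-3.141, -0.001, 0.355]
contact_force: [1.1, 0.4, -0.2]
opening: 0.001
```

```bash
python3 go.py 385 302 330 .356
```

```text
t 1.05 pos [ 299.8 -185.   395.9] rot [-3.1415e+00 -6.0000e-04  3.5520e-01] F [ 1.14  0.43 -0.22] op 0.001 q [-0.56 -0.09  2.17  0.    1.05  0.66]
shift m [ 0.2493 -0.4269  0.0661] spin deg -0.04
```

>>> carry_out(
  steps=[
    [[0,0.249,-0.427,0.066,0],[0,0.249,-0.427,0.066,0],[0,0.249,-0.427,0.066,0],[0,0.249,-0.427,0.066,0],[0,0.249,-0.427,0.066,0],[0,0.249,-0.427,0.066,0],[0,0.249,-0.427,0.066,0],[0,0.249,-0.427,0.066,0]],
  ],
)

```text
clock: 1.85
eef_pos: [367.5, 206.3, 343.2]
tcp_rot: [-3.142, -0.001, 0.356]
contact_force: [0.9, -1.4, 1.0]
opening: -0.004
```

```bash
python3 go.py 385 302 330 .356
```

```text
t 1.85 pos [367.5 206.3 343.2] rot [-3.1415e+00 -1.5000e-03  3.5600e-01] F [ 0.89 -1.39  1.05] op -0.004 q [ 0.51  0.11  2.11 -0.    0.92  1.72]
shift m [ 0.0497 -0.0836  0.0133] spin deg 0.0
```

>>> carry_out(
  steps=[
    [[0,0.05,-0.084,0.013,0],[0,0.05,-0.084,0.013,0],[0,0.05,-0.084,0.013,0],[0,0.05,-0.084,0.013,0]],
  ],
)

```text
clock: 2.25
eef_pos: [384.8, 303.4, 329.7]
tcp_rot: [3.141, -0.0, 0.358]
contact_force: [-1.1, -0.3, -0.8]
opening: 0.002
```

```bash
python3 - <<'E'
from rig import *; from h import *; from go import plan
s=r.sense(); f=grab_frame("wrist"); c=cam(f,s)
cv2.imwrite("pics/w1.png",f["image"][:,:,::-1])
plan(407,310,300,.356)
print(proj([[407.4,310.6,44],[426.7,258.8,44],[445.7,207.3,44]],c))
import pickle; pickle.dump((f,s),open("w1.pkl","wb"))
E
```

```text
t 2.3 pos [384.7 302.3 329.9] rot [ 3.141e+00 -1.000e-04  3.570e-01] F [-0.3   0.46 -0.11] op 0.001 q [ 0.66  0.24  1.99 -0.    0.92  1.88]
shift m [0.0236 0.0006 0.0299] spin deg 0.06
[[315.38026746 204.07692893]
 [388.36477217 204.23604559]
 [460.78294265 204.62487308]]
```

View pics/w1.png

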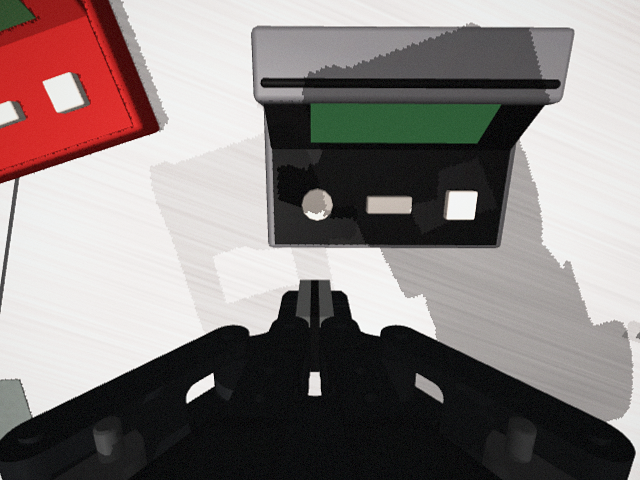

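In the wrist view the round key is at (317,204), the bar at (390,205) and the square key at (461,205). All lie within 2 px of the predictions. The red meter is in the corner and well clear. I'll go down onto the round key.

```bash
python3 go.py 407.6 309.5 222 .356
```

```text
t 2.3 pos [384.7 302.3 329.9] rot [ 3.141e+00 -1.000e-04  3.570e-01] F [-0.3   0.46 -0.11] op 0.001 q [ 0.66  0.24  1.99 -0.    0.92  1.88]
shift m [0.0239 0.0012 0.1079] spin deg 0.06
```

>>> carry_out(
  steps=[
    [[0,0.024,0.001,0.05,0],[0,0.024,0.001,0.09,0],[0,0.024,0.001,0.106,0],[0,0.024,0.001,0.106,0],[0,0.024,0.001,0.106,0]],
  ],
)

```text
clock: 2.8
eef_pos: [407.8, 308.8, 224.6]
tcp_rot: [3.141, 0.0, 0.356]
contact_force: [-0.1, 0.4, -0.0]
opening: -0.002
```

```bash
python3 go.py 407.6 309.5 214 .356
```

```text
t 2.8 pos [407.8 308.8 224.6] rot [3.1409 0.     0.3557] F [-0.1   0.42 -0.02] op -0.002 q [ 0.65  0.43  2.01 -0.    0.7   1.86]
shift m [ 0.0001 -0.0007  0.0106] spin deg -0.02
```

>>> carry_out(
  steps=[
    [[0,0,-0.001,0.005,0],[0,0,-0.001,0.008,0],[0,0,-0.001,0.0105,0],[0,0,-0.001,0.0105,0],[0,0,-0.001,0.0105,0]],
  ],
)

```text
clock: 3.3
eef_pos: [407.8, 310.0, 214.6]
tcp_rot: [3.141, -0.001, 0.356]
contact_force: [2.3, -0.2, 3.0]
opening: 0.002
```

```bash
python3 go.py 407.6 309.5 214 .356
```

```text
t 3.3 pos [407.8 310.  214.6] rot [ 3.1411e+00 -1.4000e-03  3.5600e-01] F [ 2.27 -0.19  3.01] op 0.002 q [ 0.65  0.45  2.01 -0.    0.68  1.86]
shift m [-0.0004  0.0004  0.0006] spin deg 0.0
```

>>> carry_out(
  steps=[
    [[0,0,0,0.0012,0],[0,0,0,0.0012,0],[0,0,0,0.0012,0]],
  ],
)

```text
clock: 3.6
eef_pos: [407.8, 310.0, 213.5]
tcp_rot: [3.141, -0.001, 0.356]
contact_force: [0.2, -1.1, 3.6]
opening: 0.002
```

```bash
python3 go.py 407.6 309.5 214 .356
```

```text
t 3.6 pos [407.8 310.  213.5] rot [ 3.1411e+00 -1.4000e-03  3.5610e-01] F [ 0.15 -1.11  3.63] op 0.002 q [ 0.65  0.45  2.01 -0.    0.67  1.86]
shift m [-0.0004  0.0004 -0.0005] spin deg 0.0
```

>>> carry_out(
  steps=[
    [[0,0,0,0.0006,0],[0,0,0,0.0006,0],[0,0,0,0.0006,0]],
  ],
)

```text
clock: 3.9
eef_pos: [407.9, 310.0, 213.3]
tcp_rot: [3.141, -0.001, 0.356]
contact_force: [-0.6, -2.5, 11.2]
opening: -0.001
```

```bash
python3 go.py 446 206.8 234 .356
```

```text
t 3.9 pos [407.9 310.  213.3] rot [ 3.1411e+00 -1.5000e-03  3.5610e-01] F [-0.64 -2.49 11.21] op -0.001 q [ 0.65  0.45  2.01 -0.    0.67  1.86]
shift m [-0.0002  0.1101 -0.0206] spin deg 0.01
```

Force rose sharply at z 213.3, so the key is fully down. I'll lift, then cross to the square key.

>>> carry_out(
  steps=[
    [[0,0,0,-0.021,0],[0,0,0.001,-0.021,0],[0,0,0.05,-0.021,0],[0,0,0.1,-0.021,0],[0,0,0.11,-0.021,0],[0,0,0.11,-0.018,0],[0,0,0.11,-0.015,0],[0,0,0.11,-0.015,0]],
  ],
)

```text
clock: 4.7
eef_pos: [445.6, 207.9, 227.6]
tcp_rot: [3.141, -0.0, 0.357]
contact_force: [-0.7, 0.3, -0.1]
opening: 0.003
```

```bash
python3 go.py 446 206.8 213.3 .356
```

```text
t 4.7 pos [445.6 207.9 227.6] rot [ 3.1413e+00 -5.0000e-04  3.5710e-01] F [-0.72  0.26 -0.09] op 0.003 q [ 0.43  0.4   2.05 -0.    0.69  1.65]
shift m [-0.      0.0011  0.0143] spin deg 0.06
```

>>> carry_out(
  steps=[
    [[0,0,0.001,0.006,0],[0,0,0.001,0.01,0],[0,0,0.001,0.0135,0],[0,0,0.001,0.0145,0],[0,0,0.001,0.0145,0],[0,0,0.001,0.0145,0]],
  ],
)

```text
clock: 5.3
eef_pos: [445.7, 207.4, 213.4]
tcp_rot: [-3.141, -0.0, 0.357]
contact_force: [-4.7, 3.5, 8.8]
opening: 0.0
```

```bash
python3 go.py 446 206.8 213.3 .356
```

```text
t 5.3 pos [445.7 207.4 213.4] rot [-3.1412e+00 -2.0000e-04  3.5690e-01] F [-4.67  3.52  8.76] op 0.0 q [0.43 0.43 2.06 0.   0.65 1.65]
shift m [0.     0.0007 0.0001] spin deg 0.05
```

Square key bottomed too (8.8 N). I'll lift and travel to the stand.

```bash
python3 go.py 470 -50 370 .73
```

```text
t 5.3 pos [445.7 207.4 213.4] rot [-3.1412e+00 -2.0000e-04  3.5690e-01] F [-4.67  3.52  8.76] op 0.0 q [0.43 0.43 2.06 0.   0.65 1.65]
shift m [-0.0672  0.2496 -0.1567] spin deg -21.38
```

>>> carry_out(
  steps=[
    [[0,0,0,-0.04,0],[0,0,0,-0.08,0],[0,-0.01,0.03,-0.12,-4],[30,-0.03,0.08,-0.157,-12],[60,-0.05,0.13,-0.157,-21.4],[100,-0.06,0.17,-0.157,-21.4],[100,-0.067,0.21,-0.157,-21.4],[100,-0.067,0.25,-0.157,-21.4]],
  ],
)

```text
clock: 6.1
eef_pos: [469.5, -52.3, 370.5]
tcp_rot: [3.142, -0.0, 0.731]
contact_force: [0.8, 1.2, 0.2]
opening: 0.848
```

>>> carry_out(
  steps=[
    [[100,0,0,0,0],[100,0,0,0,0]],
  ],
)

```text
clock: 6.3
eef_pos: [469.4, -53.2, 370.2]
tcp_rot: [-3.141, -0.0, 0.728]
contact_force: [-0.4, 0.5, -0.4]
opening: 1.0
```

```bash
python3 - <<'E'
from rig import *; from h import *; from go import plan
plan(470,-50,370,.73)
s=r.sense(); f=grab_frame("wrist"); c=cam(f,s)
cv2.imwrite("pics/w2.png",f["image"][:,:,::-1])
import pickle; pickle.dump((f,s),open("w2.pkl","wb"))
E
```

```text
t 6.3 pos [469.4 -53.2 370.2] rot [-3.1411 -0.      0.728 ] F [-0.41  0.48 -0.4 ] op 1.0 q [-0.12  0.15  1.99  0.    1.    0.73]
shift m [ 0.0026 -0.002   0.0002] spin deg -0.12
```

View pics/w2.png

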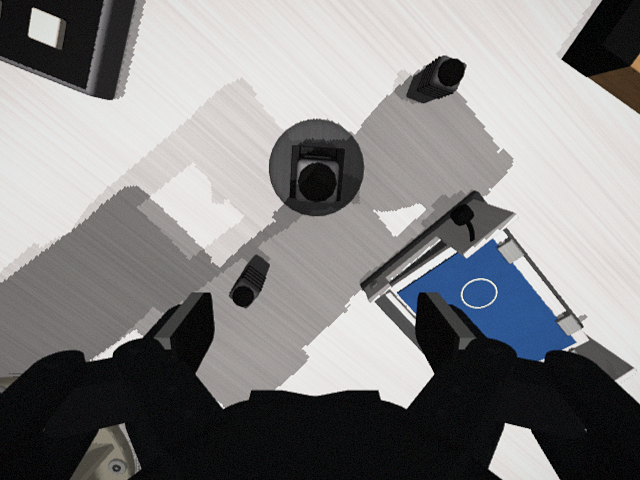

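```bash
python3 - <<'E'
from h import *; import pickle
f,s=pickle.load(open("w2.pkl","rb")); crop(f["image"],260,110,380,220,6,"pics/w2c.png")
c=cam(f,s)
print(atz((317,167.5),10,c), atz((317.5,181),140,c))
print(proj([[505,-22.2,140],[505,-22.2,10],[522,-218,35]],c))
E
```

```text
[505.3627224  -23.84519424  10.        ] [504.93716141 -23.414162   140.        ]
[[316.01640737 179.51269654]
 [315.45631888 166.6141703 ]
 [477.46114898 291.86049165]]
```

View pics/w2c.png

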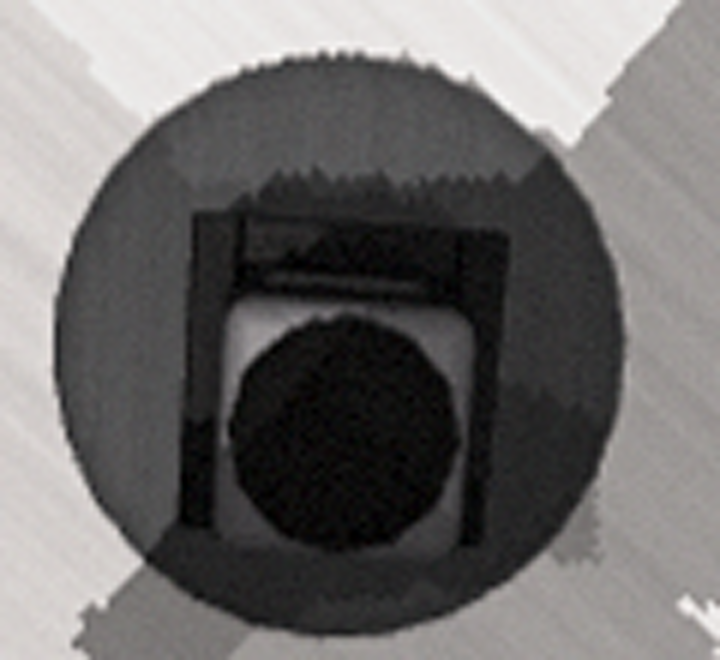

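The crop shows the well and probe rotated about 3.7° clockwise to the tool, with the axis at about (505,-23). All views agree within 1.5 mm.

```bash
python3 go.py 505 -23 260 .665
```

```text
t 6.35 pos [469.2 -52.3 370.2] rot [-3.1407  0.      0.7294] F [-0.73 -0.15  0.03] op 0.999 q [-0.11  0.15  1.99  0.    1.    0.73]
shift m [0.0462 0.0021 0.1102] spin deg 3.69
```

>>> carry_out(
  steps=[
    [[100,0.046,0.002,0,3.7],[100,0.046,0.002,0.02,3.7],[100,0.046,0.002,0.06,3.7],[100,0.046,0.002,0.09,3.7],[100,0.046,0.002,0.109,3.7],[100,0.046,0.002,0.109,3.7]],
  ],
)

```text
clock: 6.95
eef_pos: [503.2, -21.3, 258.7]
tcp_rot: [-3.137, 0.004, 0.667]
contact_force: [-0.5, 0.5, -0.0]
opening: 0.999
```

```bash
python3 - <<'E'
from rig import *; from h import *; from go import plan
plan(505,-23,260,.665)
s=r.sense(); f=grab_frame("wrist")
cv2.imwrite("pics/w3.png",f["image"][:,:,::-1])
E
```

```text
t 6.95 pos [503.2 -21.3 258.7] rot [-3.137   0.0042  0.6671] F [-0.52  0.46 -0.  ] op 0.999 q [-0.05  0.37  2.01  0.    0.77  0.86]
shift m [ 0.0004  0.0024 -0.0013] spin deg 0.12
```

View pics/w3.png

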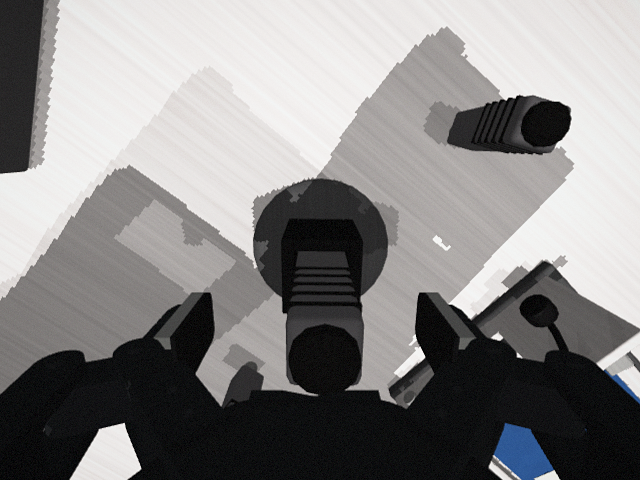

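The probe is centred between the pads, with the axis about 10 px right of centre, which matches the 2.4 mm correction. Closing gently.

>>> carry_out(
  squeeze=20,
  steps=[
    [[100,0,0.0024,0,0.1],[60,0,0.0024,0,0.1],[25,0,0.0024,0,0.1],[10,0,0.0024,0,0.1],[10,0,0.0024,0,0.1],[10,0,0.0024,0,0.1],[10,0,0.0024,0,0.1]],
  ],
)

```text
clock: 7.7
eef_pos: [505.7, -23.6, 260.7]
tcp_rot: [-3.139, 0.002, 0.665]
contact_force: [-0.5, -0.4, 6.2]
opening: 0.304
```

```bash
python3 go.py 505 -23 280 .665
```

```text
t 7.7 pos [505.7 -23.6 260.7] rot [-3.139e+00  2.000e-03  6.650e-01] F [-0.48 -0.4   6.22] op 0.304 q [-0.05  0.37  2.    0.    0.78  0.86]
shift m [-0.0002 -0.0009 -0.0193] spin deg -0.0
```

>>> carry_out(
  steps=[
    [[10,0,0,-0.01,0],[10,0,0,-0.02,0],[10,0,0,-0.02,0],[10,0,0,-0.02,0]],
  ],
)

```text
clock: 8.1
eef_pos: [505.8, -23.6, 281.1]
tcp_rot: [-3.14, 0.001, 0.665]
contact_force: [1.4, -0.3, -1.5]
opening: 0.3
```

```bash
python3 go.py 505 -23 280 .665;  python3 - <<'E'
from rig import *; from h import *
f=grab_frame("wrist"); crop(f["image"],200,140,440,440,2,"pics/w4.png")
E
```

```text
t 8.1 pos [505.8 -23.6 281.1] rot [-3.1396e+00  1.3000e-03  6.6490e-01] F [ 1.45 -0.29 -1.49] op 0.3 q [-0.05  0.33  1.99  0.    0.82  0.86]
shift m [-0.0003 -0.001   0.0011] spin deg -0.0
```

View pics/w4.png

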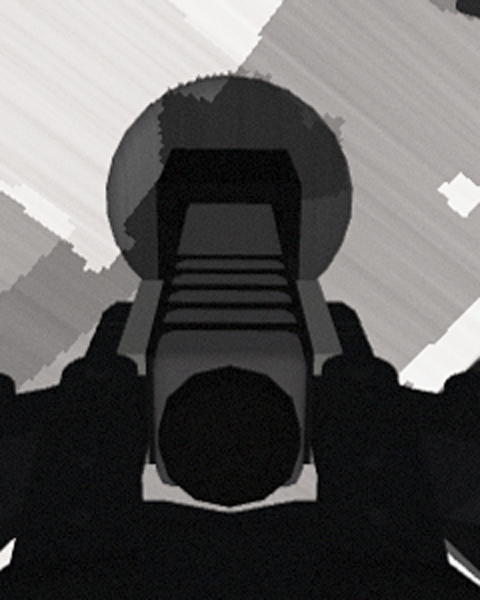

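Weight reads 1.5 N, so the probe is held. The tool can't tilt, so I'll pivot the probe in the pads against the well's rim by moving along tool -x, watching the force.

>>> carry_out(
  steps=[
    [[10,-0.002,0,0,0],[10,-0.004,0,0,0],[10,-0.006,0,0,0],[10,-0.006,0,0,0]],
  ],
)

```text
clock: 8.55
eef_pos: [501.1, -27.3, 281.0]
tcp_rot: [-3.14, 0.001, 0.665]
contact_force: [2.3, 4.3, 0.6]
opening: 0.305
```

```bash
python3 go.py 505 -23 280 .665
```

```text
t 8.55 pos [501.1 -27.3 281. ] rot [-3.1395e+00  8.0000e-04  6.6460e-01] F [2.26 4.26 0.6 ] op 0.305 q [-0.06  0.33  2.    0.    0.82  0.85]
shift m [ 0.0057 -0.001   0.001 ] spin deg -0.02
```

>>> carry_out(
  steps=[
    [[10,-0.002,0,0,0],[10,-0.004,0,0,0],[10,-0.006,0,0,0],[10,-0.006,0,0,0]],
  ],
)

```text
clock: 8.95
eef_pos: [496.4, -31.2, 281.1]
tcp_rot: [-3.14, 0.001, 0.665]
contact_force: [2.7, 1.9, 1.3]
opening: 0.3
```

```bash
python3 go.py 505 -23 280 .665;  python3 - <<'E'
from rig import *; from h import *
f=grab_frame("wrist"); crop(f["image"],200,140,440,440,2,"pics/w5.png")
E
```

```text
t 8.95 pos [496.4 -31.2 281.1] rot [-3.1399e+00  6.0000e-04  6.6460e-01] F [2.67 1.94 1.27] op 0.3 q [-0.07  0.32  2.01  0.    0.81  0.84]
shift m [ 0.0118 -0.0011  0.0011] spin deg -0.02
```

View pics/w5.png

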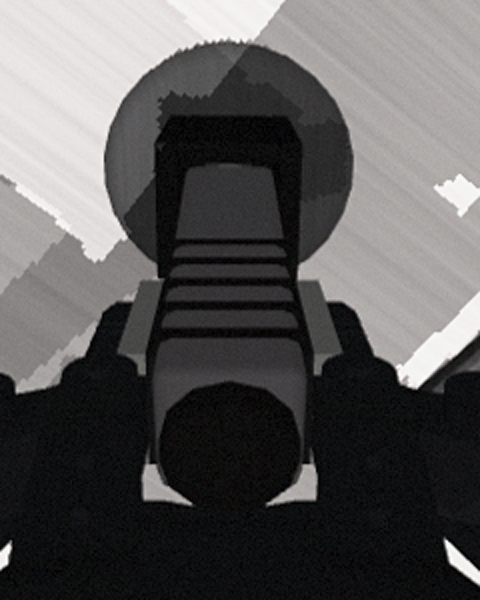

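```bash
cat > tilt.py <<'E'
from h import *; import pickle
from scipy.optimize import least_squares
f,s=pickle.load(open("w2.pkl","rb")); K=f["intrinsics"];T=f["T_tool_cam"]
def row(x,z):
    p=np.linalg.inv(T)@[x,0,z,1]; p=p[:3]*[1,-1,-1]; q=K@p; return q[1]/q[2]
def zfor(v,x): return least_squares(lambda z:row(x,z[0])-v,[150]).x[0]
def fit(b,a,x0=0.):
    zs=[zfor(v,x0+13) for v in b]
    def mod(p):
        X,t=p; c,sn=np.cos(t),np.sin(t)
        # tilt about (x0,155): local (13, z-155), tip (+z) toward +x
        return [row(x0+X+13*c+(z-155)*sn,155-13*sn+(z-155)*c) for z in zs]
    s=least_squares(lambda p:np.array(mod(p))-a,[0,0.1]); return np.round(zs,1),s.x,s.fun.round(2)
if __name__=="__main__":
    b=140+(np.array([203,257,273,293,311,327])-.5)/2; a=140+(np.array([164,241,261,283,307,329])-.5)/2
    print(fit(b[1:],a[1:])); print(fit(b,a)); 
E
python3 tilt.py
```

```text
(array([174.4, 164.7, 154.1, 145.8, 139.2]), array([2.40921268, 0.11143634]), array([-0.35, -0.34,  1.13,  0.32, -0.76]))
(array([219.3, 174.4, 164.7, 154.1, 145.8, 139.2]), array([2.68946534, 0.13813413]), array([ 1.05, -1.67, -1.14,  0.96,  0.7 ,  0.1 ]))
```

Tilt is about 0.11 rad so far; I need about 0.165. Sliding a little further.

>>> carry_out(
  steps=[
    [[10,-0.002,0,0,0],[10,-0.004,0,0,0],[10,-0.004,0,0,0]],
  ],
)

```text
clock: 9.3
eef_pos: [493.1, -33.8, 281.1]
tcp_rot: [-3.14, 0.001, 0.665]
contact_force: [2.3, 3.3, 1.8]
opening: 0.303
```

```bash
python3 go.py 505 -23 280 .665;  python3 - <<'E'
from rig import *; from h import *
f=grab_frame("wrist"); crop(f["image"],200,140,440,440,2,"pics/w6.png")
E
```

```text
t 9.3 pos [493.1 -33.8 281.1] rot [-3.1399e+00  9.0000e-04  6.6450e-01] F [2.33 3.34 1.8 ] op 0.303 q [-0.07  0.32  2.02  0.    0.81  0.83]
shift m [ 0.016  -0.0011  0.0011] spin deg -0.03
```

View pics/w6.png

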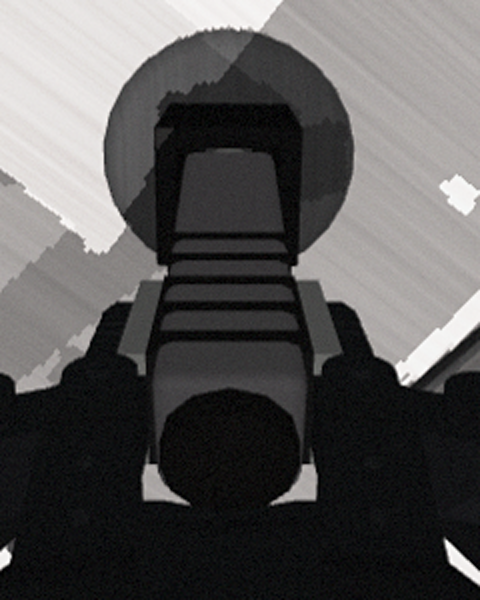

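>>> carry_out(
  squeeze=45,
  steps=[
    [[10,0,0,0,0],[10,0,0,-0.01,0],[10,0,0,-0.03,0],[10,0,0,-0.06,0],[10,0,0,-0.09,0],[10,0,0,-0.09,0],[10,0,0,-0.09,0],[10,0,0,-0.09,0]],
  ],
)

```text
clock: 10.15
eef_pos: [492.4, -33.9, 369.9]
tcp_rot: [-3.138, 0.003, 0.665]
contact_force: [-0.3, -0.2, -1.3]
opening: 0.297
```

```bash
python3 go.py 522 -218 400 -.104;  python3 - <<'E'
from rig import *; from h import *
f=grab_frame("wrist"); crop(f["image"],200,140,440,440,2,"pics/w7.png")
f=grab_frame("scene"); crop(f["image"],180,120,340,240,5,"pics/s7.png")
E
```

```text
t 10.15 pos [492.4 -33.9 369.9] rot [-3.1383  0.0033  0.6646] F [-0.28 -0.22 -1.29] op 0.297 q [-0.07  0.19  1.94  0.    1.01  0.83]
shift m [-0.0903  0.1631 -0.0303] spin deg 44.04
```

View pics/w7.png

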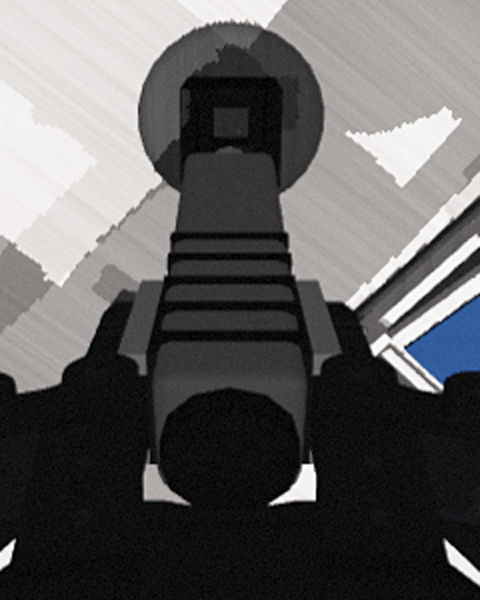

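View pics/s7.png

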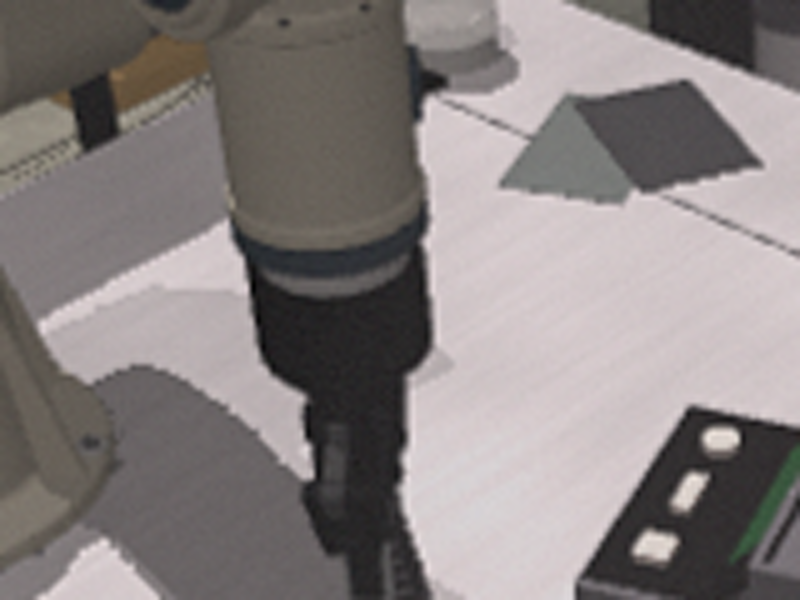

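```bash
python3 - <<'E'
from rig import *; from h import *
f=grab_frame("scene"); c=cam(f); s=r.sense()
p=proj([s["eef_pos"]-[0,0,155],s["eef_pos"]-[0,0,250]],c); print(p)
x,y=p[0].astype(int); crop(f["image"],x-40,y-30,x+60,y+60,8,"pics/s8.png"); print(x-40,y-30)
import pickle; pickle.dump((f,s),open("s8.pkl","wb"))
from tilt import *
b=140+(np.array([257,273,293,311,327])-.5)/2; a=140+(np.array([236,257,280,307,335.])-.5)/2
print(fit(b,a))
for t in (.1,.13,.16,.19,.22):
  for X in(0,2.5): 
    cc,sn=np.cos(t),np.sin(t); print(t,X,[round((row(X+13*cc+l*sn,155-13*sn+l*cc)-140)*2) for l in (75,)], (row(X-35*sn,155-35*cc)-140)*2)
E
```

```text
[[254.86751331 228.67456557]
 [258.96749755 258.9473477 ]]
214 198
(array([174.4, 164.7, 154.1, 145.8, 139.2]), array([3.11737711, 0.17341021]), array([-1.  , -0.3 ,  2.12,  1.08, -1.9 ]))
0.1 0 [170] 479.5149899656293
0.1 2.5 [162] 465.549354240758
0.13 0 [164] 484.7652943676179
0.13 2.5 [155] 470.8859472167344
0.16 0 [157] 489.81734115191875
0.16 2.5 [149] 476.0262015184727
0.19 0 [150] 494.6648541270798
0.19 2.5 [142] 480.96365530384514
0.22 0 [144] 499.30221056205323
0.22 2.5 [135] 485.6925025174853
```

View pics/s8.png

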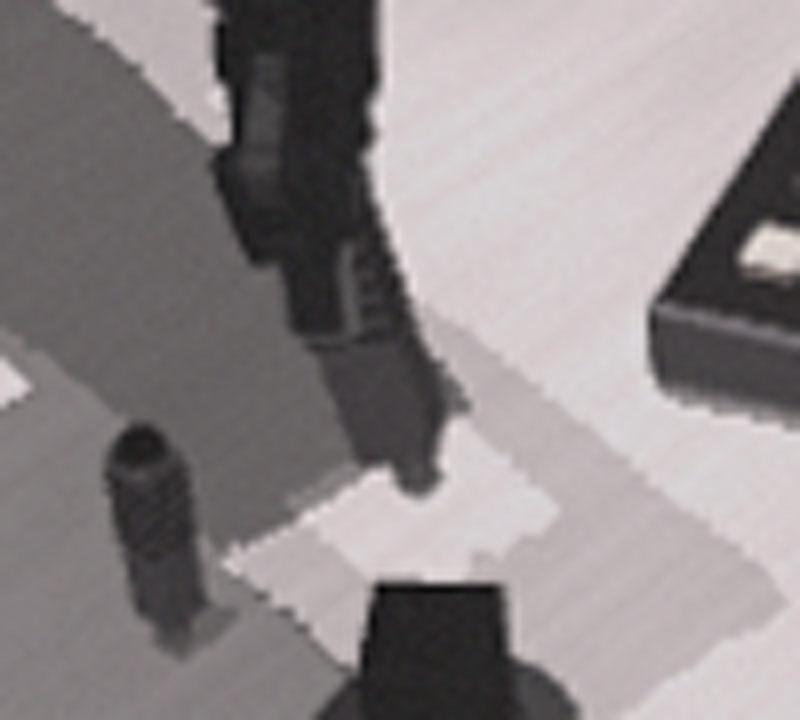

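```bash
python3 - <<'E'
from h import *; import pickle
from scipy.optimize import least_squares
f,s=pickle.load(open("s8.pkl","rb")); c=cam(f); R=Ro.from_euler('xyz',s["tcp_rot"]).as_matrix()
uv=np.array([214+418.5/8-.44,198+488/8-.44])
fn=lambda p:(proj(s["eef_pos"]+R@[p[0],p[1],p[2]],c)[0]-uv)
for y in(-1,0,1): print(y,least_squares(lambda q:fn([q[0],y,q[1]]),[15,245]).x)
# expected
for t in(.12,.15,.18): print(t,2.5+93*np.sin(t),155+93*np.cos(t))
E
```

```text
-1 [ 17.53091854 249.84352992]
0 [ 17.74773983 248.91437104]
1 [ 17.96456111 247.98521212]
0.12 13.6332352778695 247.33120313440958
0.15 16.397746320044725 246.95571024805193
0.18 19.149750328601648 246.4974634292953
```

Tip offset from the scene view is 17.7 mm forward, a tilt of about 0.165 rad. The rib fit gives 0.173. Both match the panel's 0.166. I'll move above the spot, with the tool x axis turned onto the panel's x axis.

```bash
python3 go.py 498 -215.5 370 -.104
```

```text
t 10.3 pos [492.8 -33.8 369.9] rot [-3.1382e+00  3.0000e-03  6.6460e-01] F [ 0.81 -0.37 -2.89] op 0.299 q [-0.07  0.19  1.94  0.    1.01  0.83]
shift m [-0.1079  0.1462 -0.0003] spin deg 44.04
```

>>> carry_out(
  steps=[
    [[10,-0.006,0.008,0,3],[10,-0.022,0.03,0,9],[10,-0.038,0.052,0,16],[10,-0.055,0.075,0,23],[10,-0.072,0.098,0,30],[10,-0.088,0.12,0,37],[10,-0.101,0.138,0,42],[10,-0.108,0.146,0,44]],
  ],
)

```text
clock: 11.1
eef_pos: [497.7, -216.9, 368.9]
tcp_rot: [-3.141, 0.006, -0.107]
contact_force: [0.1, 0.0, -1.4]
opening: 0.299
```

>>> carry_out(
  steps=[
    [[10,0,0,0.015,0],[10,0,0,0.03,0],[10,0,0,0.03,0]],
  ],
)

```text
clock: 11.4
eef_pos: [496.6, -216.3, 336.7]
tcp_rot: [-3.14, 0.01, -0.106]
contact_force: [-1.6, -0.4, -0.9]
opening: 0.296
```

```bash
python3 go.py 498 -215.5 322 -.104;  python3 - <<'E'
from rig import *; from h import *; import pickle
s=r.sense();w=grab_frame("wrist"); g=grab_frame("scene"); t=grab_frame("top")
pickle.dump((s,w,g,t),open("p9.pkl","wb"))
cv2.imwrite("pics/w9.png",w["image"][:,:,::-1])
c=cam(g); p=proj([522,-218,60],c)[0].astype(int); print(p)
crop(g["image"],p[0]-50,p[1]-55,p[0]+50,p[1]+35,8,"pics/s9.png")
R=Ro.from_euler('xyz',s["tcp_rot"]).as_matrix()
for cc in(cam(w,s),c): print(proj([[522,-218,35]],cc), proj([s["eef_pos"]+R@[17.7,0,248.]],cc))
E
```

```text
t 11.4 pos [ 496.6 -216.3  336.7] rot [-3.1397  0.01   -0.106 ] F [-1.59 -0.4  -0.9 ] op 0.296 q [-0.41  0.31  1.87 -0.    0.97  1.26]
shift m [ 0.0015 -0.0009  0.0147] spin deg -0.12
[211 325]
[[312.72516846 195.0325117 ]] [[312.98063054 222.82653218]]
[[213.55440027 332.68289886]] [[206.91986628 315.15134937]]
```

View pics/w9.png

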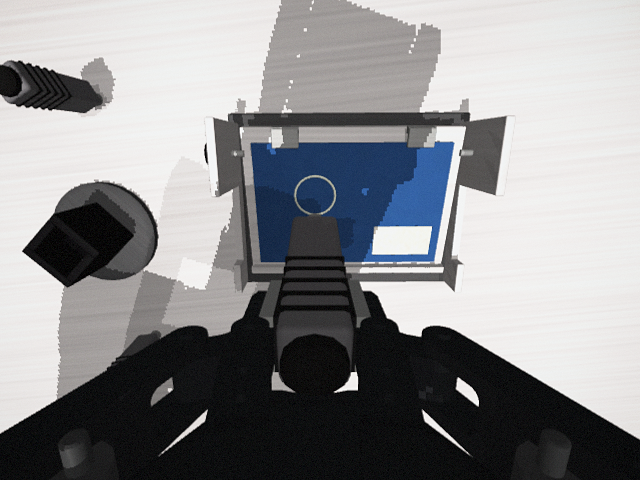

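View pics/s9.png

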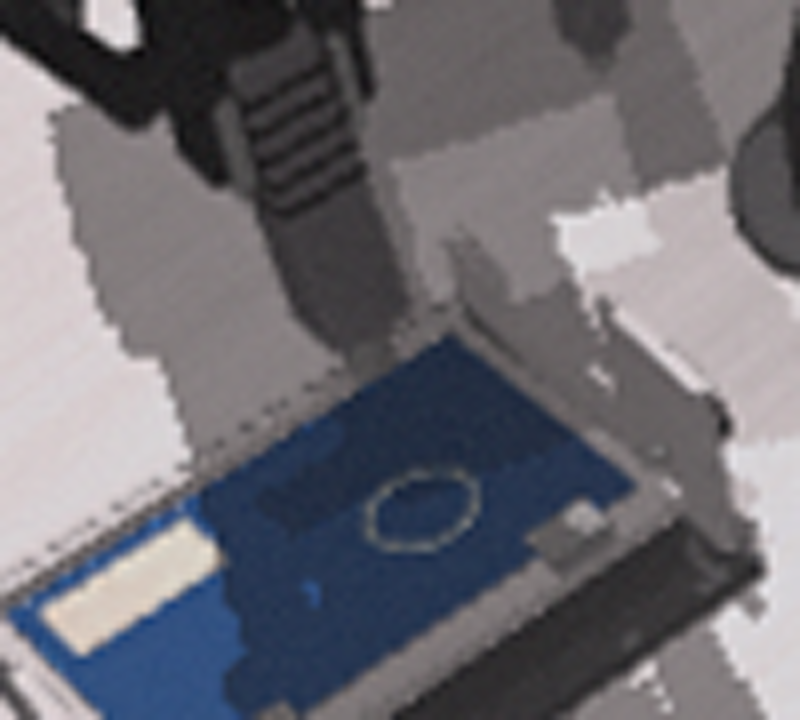

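The wrist view shows the ring at (315.5,194.5), in line with the bar axis at column 316. In the scene view the tip is at (207,316), against a prediction of (206.9,315.2). The offset is confirmed, so I'll come down to 8 mm above the spot along the normal.

```bash
cat > ap.py <<'E'
import sys; from rig import *; from h import *; from go import plan
h=float(sys.argv[1]); off=[float(v) for v in sys.argv[2:4]] or [17.7,0]
s=r.sense(); R=Ro.from_euler('xyz',s["tcp_rot"]).as_matrix()
n=np.array([-.165,.017,.986]); spot=np.array([522,-218,35.])
tip=s["eef_pos"]+R@[off[0],off[1],248]
print("tip-spot along n",(tip-spot)@n)
plan(*(spot+h*n-R@[off[0],off[1],248]))
E
python3 ap.py 8 17.7 0
```

```text
tip-spot along n 56.66725804552794
t 11.55 pos [ 497.7 -216.6  339.2] rot [-3.1412  0.0058 -0.106 ] F [-0.3   1.16 -1.28] op 0.299 q [-0.41  0.3   1.87 -0.    0.98  1.26]
shift m [ 0.007  -0.0011  0.0482] spin deg 0
```

>>> carry_out(
  steps=[
    [[10,0.001,0,0.008,0],[10,0.003,0,0.02,0],[10,0.005,-0.001,0.032,0],[10,0.006,-0.001,0.042,0],[10,0.007,-0.001,0.048,0],[10,0.007,-0.001,0.048,0],[10,0.007,-0.001,0.048,0]],
  ],
)

```text
clock: 12.25
eef_pos: [504.6, -216.3, 291.1]
tcp_rot: [-3.141, 0.006, -0.106]
contact_force: [-0.4, 0.9, -2.0]
opening: 0.299
```

```bash
python3 ap.py 0 17.7 0;  python3 - <<'E'
from rig import *; from h import *; import pickle
s=r.sense();w=grab_frame("wrist"); g=grab_frame("scene")
pickle.dump((s,w,g),open("p10.pkl","wb"))
crop(w["image"],210,100,430,310,3,"pics/w10.png")
crop(g["image"],160,270,260,360,8,"pics/s10.png")
E
```

```text
tip-spot along n 8.070547934863551
t 12.25 pos [ 504.6 -216.3  291.1] rot [-3.1411  0.006  -0.1061] F [-0.41  0.9  -1.99] op 0.299 q [-0.41  0.38  1.89 -0.    0.88  1.27]
shift m [ 0.0014 -0.0001  0.008 ] spin deg 0
```

View pics/w10.png

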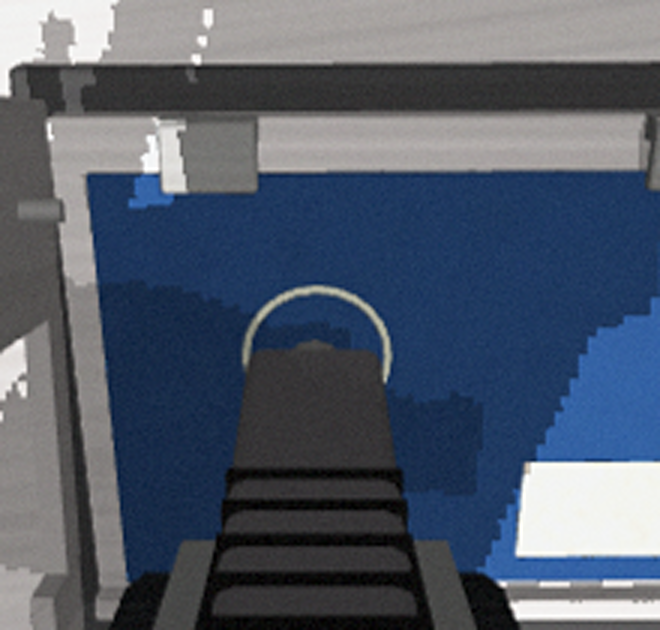

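View pics/s10.png

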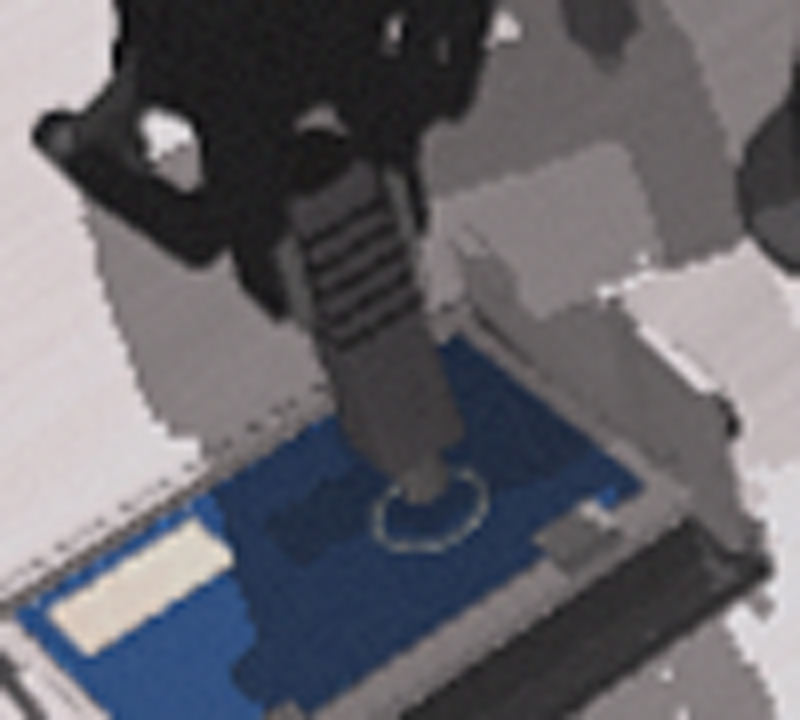

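```bash
python3 - <<'E'
from h import *; import pickle
s,w,g=pickle.load(open("p10.pkl","rb")); R=Ro.from_euler('xyz',s["tcp_rot"]).as_matrix(); c=cam(g);cw=cam(w,s)
C=lambda P:((proj(P,c)-[160,270]+.5)*8-.5).round(1); W=lambda P:((proj(P,cw)-[210,100]+.5)*3-.5).round(1)
n=np.array([-.165,.017,.986]); tip=s["eef_pos"]+R@[17.7,0,248]; ax=-np.array([R@[np.sin(.165),0,np.cos(.165)]][0])
print("ring",C([522,-218,35]),W([522,-218,35]),"tip",C(tip),W(tip),"landed",C(tip-8.07*n))
print("tip +x3",C(tip+[3,0,0]),"+y3",C(tip+[0,3,0]), "ax",ax)
e1=np.cross(ax,[0,1,0]);e1/=np.linalg.norm(e1);e2=np.cross(ax,e1)
im=g["image"][:,:,::-1].copy(); im=cv2.resize(im[270:360,160:260],None,fx=8,fy=8,interpolation=cv2.INTER_CUBIC)
iw=cv2.resize(w["image"][100:310,210:430,::-1],None,fx=3,fy=3,interpolation=cv2.INTER_CUBIC)
def circ(ctr,a,b,rad,col):
    P=[ctr+rad*(np.cos(t)*a+np.sin(t)*b) for t in np.linspace(0,6.28,60)]
    for I,F in((im,C),(iw,W)): cv2.polylines(I,[F(np.array(P)).round().astype(np.int32)],True,col,1)
circ(tip,e1,e2,7,(0,255,0)); circ(tip+18*ax,e1,e2,7,(0,255,255))
f1=np.cross(n,[0,1,0]);f2=np.cross(n,f1); circ(np.array([522,-218,35]),f1,f2,16,(0,0,255))
S=tip+18*ax
q=np.array([S+13*(i*e1+j*e2) for i,j in((1,1),(1,-1),(-1,-1),(-1,1))])
for I,F in((im,C),(iw,W)): cv2.polylines(I,[F(q).round().astype(np.int32)],True,(255,0,255),1)
cv2.imwrite("pics/o10.png",im); cv2.imwrite("pics/ow10.png",iw)
E
```

```text
ring [[431.9 505. ]] [[309.8 355.9]] tip [[424.7 485. ]] [[309.9 369.5]] landed [[431.8 505.1]]
tip +x3 [[431.4 490.3]] +y3 [[432.8 478.7]] ax [-0.15745405  0.01623317  0.98739288]
```

View pics/o10.png

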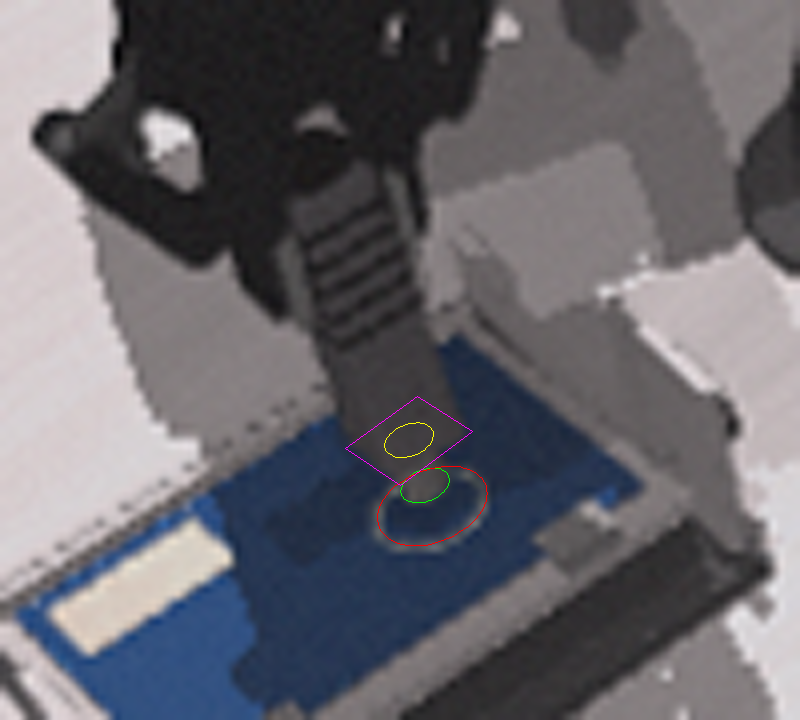

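View pics/ow10.png

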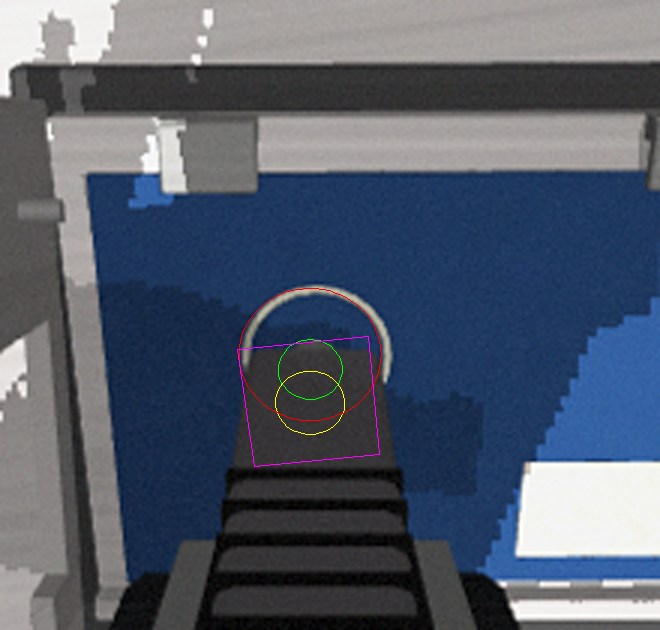

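The overlay fits both views: ring, sleeve foot and shoulder all match. I'll go down to contact, then press.

>>> carry_out(
  steps=[
    [[10,0.0006,0,0.003,0],[10,0.001,0,0.006,0],[10,0.0014,0,0.008,0],[10,0.0014,0,0.008,0],[10,0.0014,0,0.008,0]],
  ],
)

```text
clock: 12.85
eef_pos: [506.0, -216.5, 283.5]
tcp_rot: [-3.141, 0.005, -0.106]
contact_force: [0.0, 0.7, -1.6]
opening: 0.294
```

```bash
python3 ap.py -2 17.7 0
```

```text
tip-spot along n 0.33924338907732915
t 12.85 pos [ 506.  -216.5  283.5] rot [-3.1413  0.0053 -0.1061] F [ 0.    0.68 -1.59] op 0.294 q [-0.41  0.39  1.89 -0.    0.86  1.27]
shift m [ 0.     -0.0002  0.0024] spin deg 0
```

>>> carry_out(
  steps=[
    [[10,0.0003,0,0.0013,0],[10,0.0004,0,0.0025,0],[10,0.0004,0,0.0025,0],[10,0.0004,0,0.0025,0]],
  ],
)

```text
clock: 13.25
eef_pos: [506.5, -216.6, 281.1]
tcp_rot: [-3.141, 0.005, -0.106]
contact_force: [-0.3, -0.5, -0.5]
opening: 0.299
```

```bash
python3 ap.py -4 17.7 0
```

```text
tip-spot along n -2.100739757013986
t 13.25 pos [ 506.5 -216.6  281.1] rot [-3.1414  0.0049 -0.1061] F [-0.34 -0.54 -0.5 ] op 0.299 q [-0.41  0.39  1.89 -0.    0.86  1.27]
shift m [-0.0002 -0.0002  0.002 ] spin deg 0
```

>>> carry_out(
  steps=[
    [[10,0.0002,0,0.0012,0],[10,0.0003,0,0.0024,0],[10,0.0003,0,0.0024,0],[10,0.0003,0,0.0024,0],[10,0.0003,0,0.0024,0]],
  ],
)

```text
clock: 13.75
eef_pos: [506.9, -216.7, 278.8]
tcp_rot: [-3.141, 0.005, -0.106]
contact_force: [0.4, 0.2, 2.4]
opening: 0.296
```

```bash
python3 ap.py -4 17.7 0;  python3 - <<'E'
from rig import *; from h import *; import pickle
F=[]
for i in range(6):
    s=r.sense();F.append(s["contact_force"]); 
    w=grab_frame("wrist")
g=grab_frame("scene"); s=r.sense(); print(np.mean(F,0),np.std(F,0),s["eef_pos"],s["clock"])
pickle.dump((s,w,g),open("p11.pkl","wb"))
crop(w["image"],210,100,430,310,3,"pics/w11.png")
crop(g["image"],160,270,260,360,8,"pics/s11.png")
E
```

```text
tip-spot along n -4.4168635712722395
t 13.75 pos [ 506.9 -216.7  278.8] rot [-3.1415  0.0047 -0.1061] F [0.41 0.23 2.37] op 0.296 q [-0.41  0.4   1.9  -0.    0.85  1.27]
shift m [-0.0007 -0.0002 -0.0003] spin deg 0
[0.17755643 0.35379507 1.93851613] [0.20170524 0.50070347 0.39265312] [ 506.84133576 -216.66322971  278.76497616] 14.1
```

View pics/w11.png

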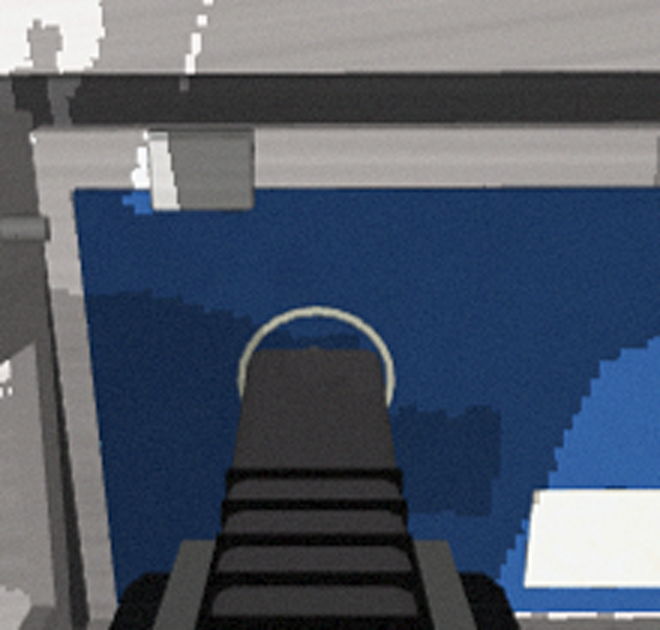

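View pics/s11.png

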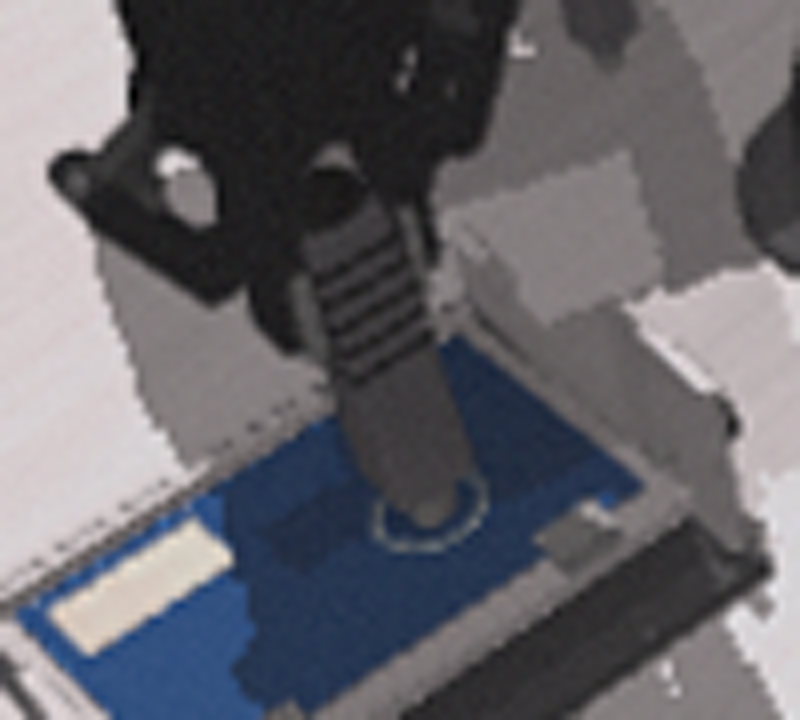

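Mean push is about 1.9 + 1.5 (probe weight) ≈ 3.4 N, so the sleeve is about 4.3 mm in. The tip is at scene crop (432,508), in the centre of the ring, which is also at (432,508). Handing in.

```bash
python3 -c "
from rig import *
print(workorder.sign_off()); s=r.sense(); print(s['clock'],s['contact_force'],s['eef_pos'],s['opening'])"
```

```text
the job is handed in; nothing more can be done
None
the job is handed in; nothing more can be done
```

The job is handed in at about 14 s of the 51 s allowed, with the arm still holding the probe on the ring. Sign-off reports no verdict, so the figures below are my own last measurements.

- **Keys:** I pressed the round key, then the square key. Each was driven to its stop, shown by a clear force rise to 11.2 N and 8.8 N. The bar key was not touched.
- **Tilt:** The tool could not be tilted, so I pivoted the probe in the pads against the rim of its stand, then lifted it clear. The probe leans about 0.165 rad from the scene view and 0.173 from the wrist view. The panel's fitted tilt is 0.166, so the axis should be within about 0.02 rad of the normal.
- **Position:** In the scene view the tip sits at the ring's centre, to roughly 1–2 mm. The wrist view showed a steady offset of about 1 mm on both the ring and the probe, which cancels out.
- **Push:** It is about 3.4 N with ±0.4 N noise, which puts the sleeve about 4.3 mm in.
- **Tin, cup and carton:** The arm stayed well away from them. I did not measure their positions again at the end.

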